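Lid two wax crocks, press the lids home and drop the keeper bar

ROBOT

A 6-joint arm with a two-finger parallel gripper is mounted at the origin on a cart in front of the work surface, level with it; the furniture and walls round the work are solid. World frame = base frame: x ahead of the robot, y to its left, z up, the work surface at z = 0. Lengths are in m, angles in rad, forces in N, time in s.
With the tool pointing down it reaches from about 0.35 to 0.975 m from the base axis. Payload 17.4 kg.
Tool frame: the origin (TCP) lies on the centre line of the jaws, within the pads' length; the fingertips stand 14 mm ahead of it and the grasp point (between the pads) lies 5 mm behind it (robot.tip_reach is the distance from the TCP to the fingertips, in m); z points along the fingers, y is the line along which they close (so a half turn about z gives the same grasp; the last joint's range is limited). The gripper opens to 85 mm and grips with 20 to 120 N. Pads are 22 mm wide; open, the fingers measure 114 mm over their backs; the gripper's body (76 mm by 85 mm) begins 54 mm behind the grasp point. The pads swing forward as they close: fully open they stand 13 mm farther back than shut.
Start: joints at [-1.386, 0.116, 1.442, -0, 1.584, -0.038], TCP at [0.149, -0.658, 0.245] pointing down, gripper open.
Joint ranges: [-2.83, 2.83], [-0.83, 2.19], [0.07, 2.5], [-1.14, 4.28], [0.01, 3], [-2.97, 2.97]. Speed limits (rad/s): [1.89, 1.89, 2.22, 3.14, 3.14, 3.14].

INTERFACE

Orientations are given as a unit quaternion [w, x, y, z].
In Python, from workcell import robot gives the robot as it stands.
- The arm moves only by the shell command python3 -m handwheel 'ROWS'. ROWS is JSON, a list of rows, each a list of 3 entries, a list of its own where there are three numbers: the turn, a rotation vector about the world's x, y, z in degrees, then the shift along the world's x, y, z in m, then the closure, from 0 (fully open) to 1 (shut). In form: [[[ax, ay, az], [dx, dy, dz], claw], ...]. A call has 1 to 8 rows; each row shifts and turns the commanded pose from where the row before left it; what a row does not reach is not made up. A row lasts 1/10 s, in which the tool goes at most 50 mm and 8.59 degrees, less where a joint would pass 70% of its speed; a pose out of reach is approached as far as the arm can. A call is refused whole if a number of a shift passes 0.05 or a number of a turn 8.59, either way. A call with a gripper value outside its range is refused whole. The fingers move at their own pace and stop on an object; the grip force is fixed at half the most. Time passes only in rows, so rows that do not move let the fingers close. It gives the time, the measured TCP pose, the force, the opening and the grip force at its end, in the units of the state.
- robot.state(): the state, without advancing time (a new reading comes with each control period).
- robot.capture(name): name is "scene" or "top" or "wrist"; returns the picture (400x640x3 uint8, red, green, blue); there is no depth.
- robot.camera_info(name): a dict with "intrinsics" (3x3 intrinsics, pixels), "camera_from_world" (4x4, takes a point from world to camera coordinates). Camera axes: x right, y up, looking along -z (the intrinsics and any distortion apply to the point x, -y, -z); pixel columns grow to the right and rows downward; lengths in m; the calibration is good to about 2 mm. A picture is of the moment at which its call begins: read the wrist's pose just before it. camera_info takes no time and is no camera call; for the wrist camera it gives the pose at the moment of the call.
- robot.job_done(): hands the job in; it is judged then, once.
The state is a dict: "t": time; "joint_positions": joint angles; "dq": joint speeds; "joint_efforts": joint torques, N m; "eef_pos": TCP position; "orientation": TCP orientation; "contact_force": force on the tool from outside, world axes, zero at the start; "ft_torque": the same for the moment, N m; "gripper_width": opening from 0.0 (shut) to 1.0 (fully open); "finger_force": force on a finger pad.
Only numpy, scipy, OpenCV 4.12 (cv2) and the standard library are available. Lean on these libraries where they do the work, as an engineer would, in place of code of your own. Each camera call takes 0.05 s, during which the arm holds its last target. There are 200 camera calls.

TASK

Close up the two white crocks: find the two flat round wooden lids lying among the tools on the bare table to the right of the crocks, lay one on each crock and press each down until it is fully home. Then lift the keeper bar by its knob over the low side of its catch, swing it across above both lids and let it drop into the catch. Leave the tools and blocks lying about where they are.

Things in the scene. Friction and masses are not known exactly. Their poses are not given: they have to be found in the camera images.
- rack: fixed wooden base board 345 x 92 x 12 mm lying on the table, in a different place and yaw each time; origin under its centre at table height, x along its length to the end far from the robot, z up. On its x axis stand the near crock (x = -55 mm), the far crock (+35 mm), the keeper bar's pivot post (+135 mm, 26 mm thick) and the catch (-147 mm)
- catch (a point): bottom of the catch's notch, 77 mm above the table, on a 20 x 46 mm post. The bar's end lies in this 24 mm wide notch between two steel cheeks 8 mm thick: the left one (rack's +y side) is low, its top 92 mm above the table, the right one tall, top 108 mm. The bar, coming from the left, must have its end lifted at least 16 mm to pass the low cheek
- pivot (a point): where the keeper bar's vertical swing axis crosses its cross pin, 84 mm above the table; the bar's fixed end
- mouth_far (a point): centre of the far crock's mouth, level with the crock's rim (72 mm above the table). The crock is white ceramic, 81 mm across at the rim with a 70 mm wide opening that narrows to 66 mm inside; nearer the keeper's pivot. 4 mm below the rim lies a rubber seal (see seal_far), on which a lid first rests
- mouth_near (a point): centre of the near crock's mouth, level with the crock's rim (72 mm above the table). The crock is white ceramic, 81 mm across at the rim with a 70 mm wide opening that narrows to 66 mm inside; nearer the robot and the catch. 4 mm below the rim lies a rubber seal (see seal_near), on which a lid first rests
- seal_far (a joint): how far the far crock's rubber seal has been pressed down (m): 0 standing up, 0.006 fully down. Stiff: takes about 7 N to push and stays where it is left. A lid laid on it unpressed stands with its top about 8 mm above the rim; fully home, 2 mm above it
- seal_near (a joint): the same for the near crock
- swivel (a joint): angle of the keeper bar about the vertical axis of its pivot post (rad): 0 lying straight over both crocks with its end in the catch; positive values swing the free end out to the left (the rack's +y side), up to 1.6
- keeper (a joint): lift of the keeper bar about the cross pin at its pivot, 84 mm above the table (rad): 0 level, where its own weight rests it; grows as the free end is raised, up to 0.5
- knob (a point): middle of the round turned knob that stands on the keeper bar near its free end: 22 mm thick, 32 mm high in all; its wide part reaches from 6 mm below this point to 11 mm above it, its top 14 mm above it. It lies 245 mm from the pivot's vertical axis and, with the bar down, 109 mm above the table
- bar_mid (a point): middle of the keeper bar: pale wood, 295 mm long (x), 16 mm wide, 14 mm thick, underside 77 mm and top 91 mm above the table when down. It then clears lids that are fully home by 3 mm, and cannot drop into its catch over a lid that is not
- lid_1_mid (a point): centre (half-way up) of a lid: a plain flat turned wooden disc 61 mm across, 12 mm thick, lying flat on the table. Fits either crock
- lid_2_mid (a point): centre (half-way up) of the other lid: the same kind of disc, 62 mm across, 12 mm thick. Fits either crock
- carved_blank_mid (a point): bystander: half-carved block of wood, 58 (x) x 31 (y) x 30 mm; its centre
- strop_block_mid (a point): bystander: thin strop block with a wedge end, 118 (x) x 26 (y) x 12 mm; its centre
- palm_gouge_mid (a point): bystander: short gouge with a mushroom handle, 132 (x) x 26 (y) x 22 mm; its centre
- palm_skew_mid (a point): bystander: short skew chisel with a mushroom handle, 148 (x) x 26 (y) x 22 mm; its centre, near the front left of the table
Not all that is in view belongs to the job. Leave any orange, red or turquoise look-alike of the part that bears lid_2_mid alone.

How it is judged:
By the outcome, as a careful person would: the job done as asked, in the order asked, and still so for the second after the job is handed in, with the robot touching nothing.
It also fails if it takes over 72 s, if anything falls off the work surface, if the arm or the gripper's body presses on something with over 40 N, if the wrist force passes 120 N, or if a joint passes its speed limit or range.

## Working session

There is one attempt and no reset: what is moved stays moved. The work goes in short steps, Python scripts to look and compute and a shell command to move; the robot and the scene stay as the last step left them, time stands still between calls to the robot, and variables do not carry over. Pictures are saved under pics/ and viewed, at most 10 in all, crops included, and the job is handed in when it is done.

```bash
mkdir -p pics; cat > h.py <<'E'
from workcell import robot
import numpy as np, cv2
def snap(name,fn,crop=None,scale=1):
    info=robot.camera_info(name); im=robot.capture(name)[:,:,::-1].copy()
    np.savez('pics/'+fn+'.npz',K=np.array(info['intrinsics']),T=np.array(info['camera_from_world']),im=im)
    cv2.imwrite('pics/'+fn+'.png',im)
    return im
def ray(fn,u,v):
    d=np.load('pics/'+fn+'.npz'); K,T=d['K'],d['T']
    p=np.linalg.inv(K)@[u,v,1]; p=np.array([p[0],-p[1],-p[2]])
    R=T[:3,:3]; return -R.T@T[:3,3], R.T@p
def atz(fn,u,v,z):
    o,r=ray(fn,u,v); return o+r*(z-o[2])/r[2]
def tri(*obs):
    A=np.zeros((3,3));b=np.zeros(3)
    for fn,u,v in obs:
        o,r=ray(fn,u,v); r=r/np.linalg.norm(r);P=np.eye(3)-np.outer(r,r);A+=P;b+=P@o
    return np.linalg.solve(A,b)
def proj(fn,p):
    d=np.load('pics/'+fn+'.npz'); q=d['T']@np.append(p,1); q=d['K']@[q[0],-q[1],-q[2]]; return q[:2]/q[2]
E
python3 - <<'E'
from h import *
a=snap('top','t0');b=snap('scene','s0')
info=robot.camera_info('top');print(info)
cv2.imwrite('pics/t0b.png',cv2.resize(a,(800,500)));cv2.imwrite('pics/s0b.png',cv2.resize(b,(800,500)))
print(robot.state())
E
```

```text
{'intrinsics': array([[465.37701519,   0.        , 316.66942555],
       [  0.        , 465.37701519, 202.60247588],
       [  0.        ,   0.        ,   1.        ]]), 'camera_from_world': array([[-0.00893995, -0.99994293, -0.00584853,  0.05586635],
       [ 0.99550094, -0.00945167,  0.09427904, -0.51709349],
       [-0.09432893, -0.00497937,  0.99552863, -1.25531853],
       [ 0.        ,  0.        ,  0.        ,  1.        ]])}
{'t': 0.1, 'joint_positions': array([-1.38580229e+00,  1.16447112e-01,  1.44217541e+00, -2.61891291e-06,
        1.58403931e+00, -3.77964466e-02]), 'dq': array([-0.00074991, -0.00170573, -0.00192596, -0.00138211,  0.00061374,
        0.00035666]), 'joint_efforts': array([ 3.80818979e-03, -7.33665347e+01, -6.33791327e+01,  1.21429630e-04,
        5.24670599e-03, -8.14244373e-06]), 'eef_pos': array([ 0.14910643, -0.6581633 ,  0.24464418]), 'orientation': array([-5.33045362e-04,  9.93801823e-01,  1.11164970e-01, -4.06153914e-05]), 'contact_force': array([ 0.29987192,  0.50442762, -0.06655429]), 'ft_torque': array([ 0.00766512, -0.0383109 ,  0.02628873]), 'finger_force': 0.0, 'gripper_width': 0.9998383850208364}
```

View pics/t0b.png

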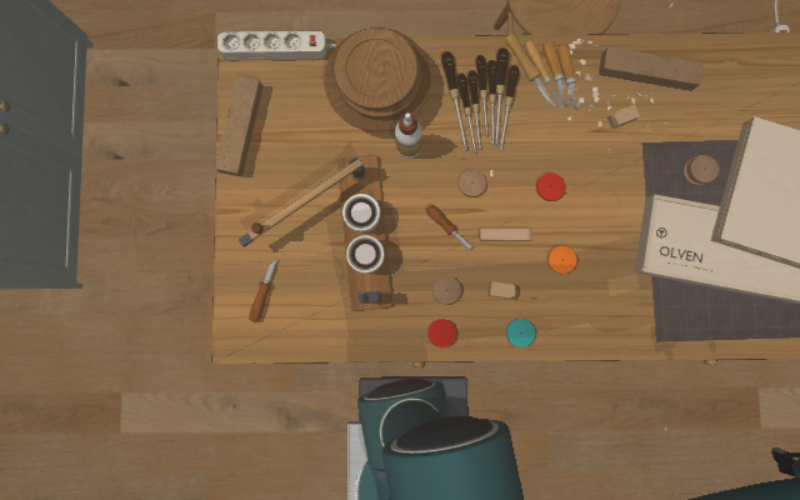

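View pics/s0b.png

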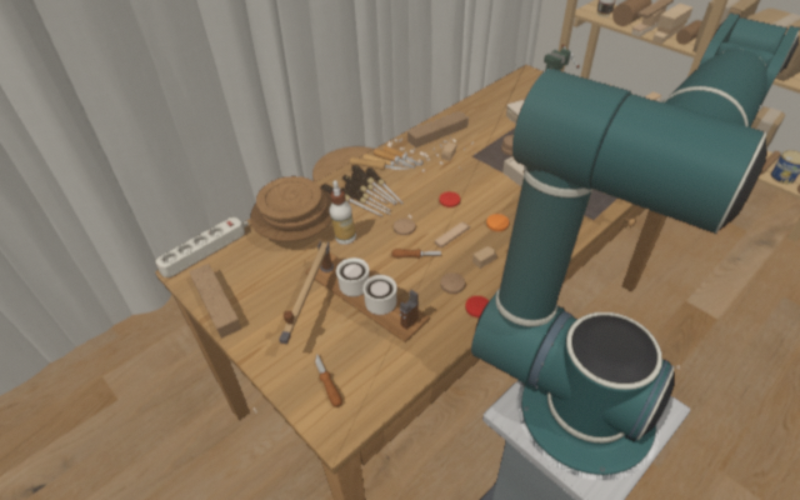

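The top view shows the wooden lids at about (472,183) and (447,290), and the crocks at (361,212) and (365,254). The bar is swung left with its knob at (256,230), and the catch is at (370,297), all in the 800-px image. I'll triangulate with the scene view.

```bash
python3 - <<'E'
from h import *
np.set_printoptions(precision=4,suppress=True)
P={'lidF':((472,183),(403,226)),'lidN':((447,290),(453,283)),'crF':((361,211.5),(352.5,270)),'crN':((365,253),(380,289)),'knob':((256,229),(289,316)),'pivot':((358,170),(326,252))}
for k,(a,b) in P.items():
    print(k,tri(('t0',a[0]/1.25,a[1]/1.25),('s0',b[0]/1.25,b[1]/1.25)),atz('t0',a[0]/1.25,a[1]/1.25,{'l':.012,'c':.072,'k':.12,'p':.1}[k[0]]))
im=np.load('pics/t0.npz')['im']
cv2.imwrite('pics/t0c.png',cv2.resize(im[110:280,180:400],None,fx=3.6,fy=3.5,interpolation=cv2.INTER_CUBIC))
E
```

```text
lidF [ 0.6773 -0.1203  0.0104] [ 0.6756 -0.1213  0.012 ]
lidN [ 0.4362 -0.0615  0.0085] [ 0.4362 -0.0611  0.012 ]
crF [0.6031 0.1242 0.0717] [0.6033 0.1244 0.072 ]
crN [0.5139 0.1157 0.0665] [0.5143 0.1162 0.072 ]
knob [0.5609 0.3363 0.1184] [0.5611 0.3363 0.12  ]
pivot [0.6941 0.1316 0.0747] [0.6867 0.1286 0.1   ]
```

View pics/t0c.png

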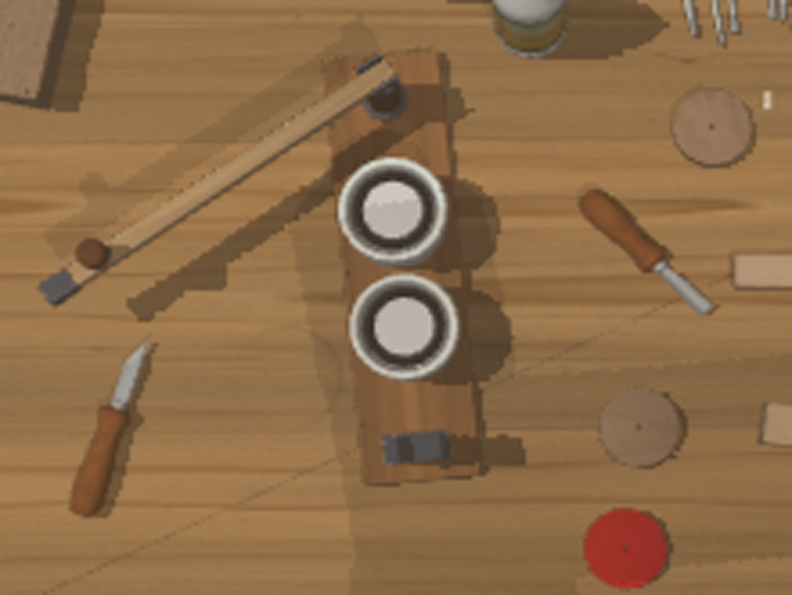

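The crop refines these: lids at crop (713,127) and (642,427), rims centred at (392,212) and (404,327). The rack yaw is about 5.3°. I'll move over the near lid, with the jaw line along the rack's y axis.

```bash
python3 -m handwheel '[[[0,0,-1],[0.02,0.042,0],0],[[0,0,-1],[0.02,0.042,0],0],[[0,0,-1],[0.02,0.042,0],0],[[0,0,-1],[0.02,0.042,0],0],[[0,0,-1],[0.02,0.042,0],0],[[0,0,-1],[0.02,0.042,0],0],[[0,0,-1],[0.02,0.042,0],0],[[0,0,-0.5],[0.02,0.042,0],0]]'; python3 -m handwheel '[[[0,0,0],[0.02,0.042,0],0],[[0,0,0],[0.02,0.042,0],0],[[0,0,0],[0.02,0.042,0],0],[[0,0,0],[0.02,0.042,0],0],[[0,0,0],[0.02,0.042,0],0],[[0,0,0],[0.02,0.042,0],0],[[0,0,0],[0.007,0.009,-0.03],0.15],[[0,0,0],[0,0,0],0.15]]'
python3 - <<'E'
from h import *
np.set_printoptions(precision=4,suppress=True)
s=robot.state();print(s['eef_pos'],s['orientation'],s['gripper_width'],s['t'])
snap('wrist','w1')
print(robot.camera_info('wrist'))
for n,(u,v,z) in {'lF':(713,127,.012),'lN':(642,427,.012),'cF':(392,211.5,.072),'cN':(404,327,.072)}.items(): print(n,atz('t0',180+u/3.6,110+v/3.5,z))
print(proj('w1',np.array([.4362,-.0611,.012])))
E
```

```text
t: 0.9
eef_pos: [0.3094, -0.3205, 0.2451]
orientation: [-0.0, 0.999, 0.045, 0.0]
contact_force: [1.2, -0.5, 0.0]
gripper_width: 1.003
finger_force: 0.0
t: 1.7
eef_pos: [0.4356, -0.0596, 0.2119]
orientation: [-0.001, 0.999, 0.048, -0.002]
contact_force: [-1.0, -0.7, 0.6]
gripper_width: 0.85
finger_force: 0.0
[ 0.4356 -0.0596  0.2119] [-0.0006  0.9989  0.0475 -0.0023] 0.8496024891518342 1.7
{'intrinsics': array([[343.7762,   0.    , 318.2616],
       [  0.    , 343.7762, 202.1611],
       [  0.    ,   0.    ,   1.    ]]), 'camera_from_world': array([[ 0.0946, -0.9955, -0.0004, -0.1033],
       [ 0.9527,  0.0907, -0.2901, -0.3802],
       [ 0.2888,  0.0271,  0.957 , -0.4721],
       [ 0.    ,  0.    ,  0.    ,  1.    ]])}
lF [ 0.676  -0.1226  0.012 ]
lN [ 0.4362 -0.0631  0.012 ]
cF [0.6    0.1242 0.072 ]
cN [0.5115 0.1156 0.072 ]
[318.3543 175.581 ]
```

View pics/w1.png

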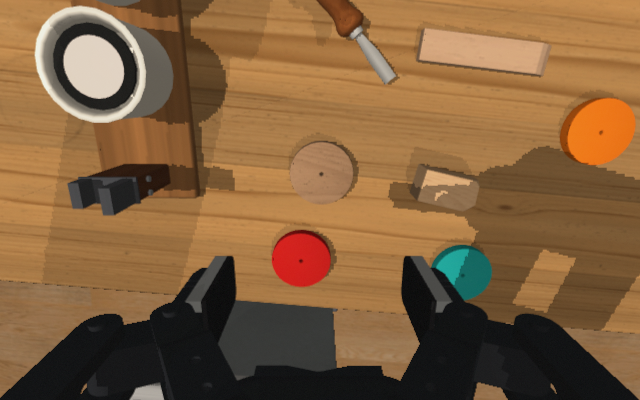

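The wrist view shows the lid's centre spot at (321,173) and the near crock rim centred at about (91,64).

```bash
python3 - <<'E'
from h import *
np.set_printoptions(precision=4,suppress=True)
print(atz('w1',321,173.5,.012), tri(('w1',321,173.5),('t0',180+642/3.6,110+427/3.5)))
print(atz('w1',91,64,.072), tri(('w1',91,64),('t0',180+404/3.6,110+327/3.5)))
E
```

```text
[ 0.4385 -0.0635  0.012 ] [ 0.4365 -0.0638  0.0028]
[0.5159 0.1121 0.072 ] [0.5141 0.1163 0.0648]
```

```bash
python3 -m handwheel '[[[0,0,0],[0.001,-0.002,-0.04],0.15],[[0,0,0],[0,0,-0.045],0.15],[[0,0,0],[0,0,-0.045],0.15],[[0,0,0],[0,0,-0.04],0.15],[[0,0,0],[0,0,-0.016],0.15],[[0,0,0],[0,0,0],0.15],[[0,0,0],[0,0,0],0.15]]'; python3 -c "
from workcell import robot
s=robot.state();print(robot.tip_reach,s['eef_pos'],s['contact_force'])"
```

```text
t: 2.45
eef_pos: [0.4377, -0.0643, 0.0309]
orientation: [0.0, 0.999, 0.045, 0.001]
contact_force: [0.5, -0.6, 0.4]
gripper_width: 0.848
finger_force: 0.0
0.014 [ 0.43765784 -0.06426958  0.03088329] [ 0.47802608 -0.60884566  0.38309911]
```

```bash
python3 -m handwheel '[[[0,0,0],[0,0,-0.006],0.15],[[0,0,0],[0,0,-0.006],0.15],[[0,0,0],[0,0,-0.003],0.15],[[0,0,0],[0,0,0],0.15]]'; python3 - <<'E'
from h import *
im=snap('wrist','w2');s=robot.state();print(s['eef_pos'],s['contact_force'])
cv2.imwrite('pics/w2c.png',cv2.resize(im[120:400,150:490],None,fx=2,fy=2))
E
```

```text
t: 2.85
eef_pos: [0.437, -0.0633, 0.014]
orientation: [-0.0, 0.999, 0.046, -0.0]
contact_force: [-0.0, -0.1, -0.5]
gripper_width: 0.85
finger_force: 0.0
[ 0.43709715 -0.06327626  0.01426544] [ 0.17291352 -0.69285484 -0.06411285]
```

View pics/w2c.png

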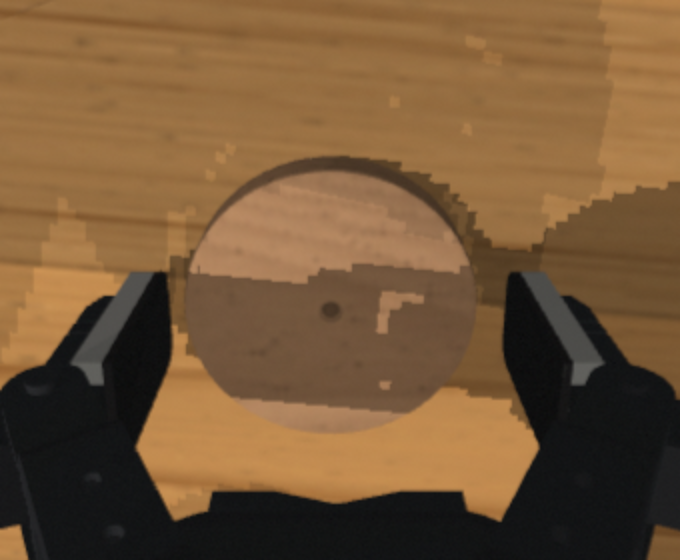

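The tips stand about level with the lid top, clear on both sides. I'll go down 6 mm more and close.

```bash
python3 -m handwheel '[[[0,0,0],[0,0,-0.003],0.15],[[0,0,0],[0,0,-0.003],0.15],[[0,0,0],[0,0,0],0.4],[[0,0,0],[0,0,0],0.5],[[0,0,0],[0,0,0],0.5],[[0,0,0],[0,0,0],0.5]]';
```

```text
t: 3.5
eef_pos: [0.438, -0.0634, 0.0093]
orientation: [0.0, 0.999, 0.046, 0.001]
contact_force: [0.7, 0.1, 9.5]
gripper_width: 0.691
finger_force: 69.4
```

```bash
python3 -m handwheel '[[[0,0,0],[0,0,0.02],0.5],[[0,0,0],[0,0,0.045],0.5],[[0,0,0],[0,0,0.045],0.5],[[0,0,0],[0,0,0.045],0.5],[[0,0,0],[0,0,0],0.5]]'; python3 - <<'E'
from h import *
im=snap('wrist','w3');s=robot.state();print(s['eef_pos'],s['contact_force'],s['gripper_width'])
cv2.imwrite('pics/w3c.png',cv2.resize(im[120:400,150:490],None,fx=2,fy=2))
E
```

```text
t: 4.0
eef_pos: [0.439, -0.0637, 0.1695]
orientation: [0.001, 0.999, 0.046, 0.004]
contact_force: [-0.2, 0.3, -1.2]
gripper_width: 0.693
finger_force: 64.7
[ 0.43822949 -0.06354104  0.16622354] [-0.69459308 -0.28191879 -1.15732118] 0.6886541694544513
```

View pics/w3c.png

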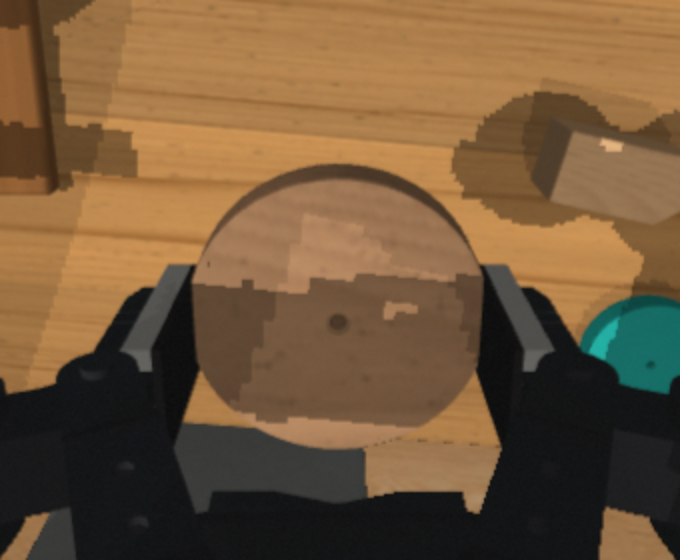

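The lid is held level, with its spot at crop (337,321). I'll stop just short of the near crock and look at its rim.

```bash
python3 -m handwheel '[[[0,0,0],[0,0.045,0.005],0.5],[[0,0,0],[0,0.045,0],0.5],[[0,0,0],[0.005,0.045,0],0.5],[[0,0,0],[0.005,0.044,0],0.5],[[0,0,0],[0,0,0],0.5],[[0,0,0],[0,0,0],0.5]]'; python3 - <<'E'
from h import *
np.set_printoptions(precision=4,suppress=True)
im=snap('wrist','w4');s=robot.state();print(s['eef_pos'],s['contact_force'],s['gripper_width'])
cv2.imwrite('pics/w4c.png',cv2.resize(im[0:300,150:550],None,fx=2,fy=2))
print(proj('w4',[.513,.115,.072]),proj('w4',[.602,.1242,.072]))
z=.16622+.003; print('lid-tcp',atz('w3',318.5,280.5,z)-[.43823,-.06354,z])
E
```

```text
t: 4.65
eef_pos: [0.4466, 0.1163, 0.1669]
orientation: [0.0, 0.999, 0.047, -0.001]
contact_force: [-0.3, -1.3, -1.0]
gripper_width: 0.692
finger_force: 64.7
[0.4468 0.1155 0.1672] [ 0.0303 -0.1775  0.1815] 0.689989152411878
[327.5481 109.9306] [327.5536 -58.2887]
lid-tcp [ 0.0011 -0.0019  0.    ]
```

View pics/w4c.png

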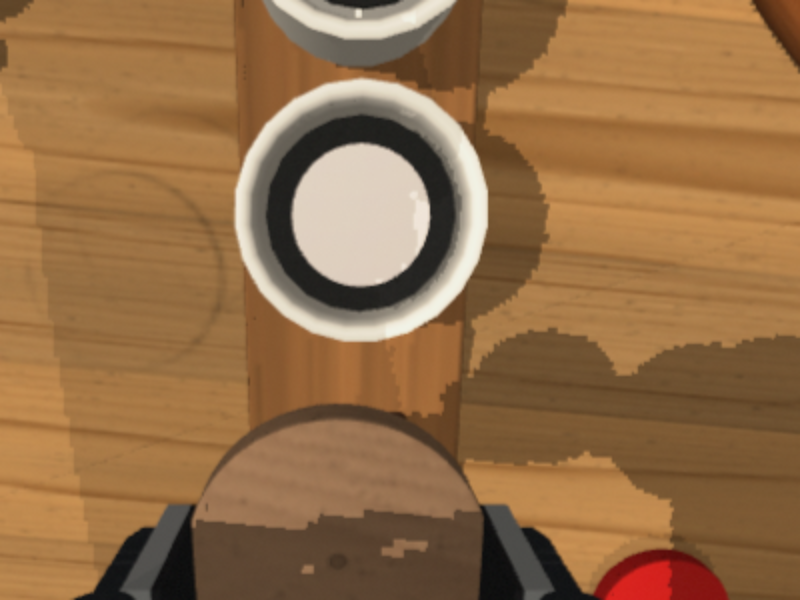

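The near rim is centred at crop (361,210) and the lid spot at (338,562).

```bash
python3 - <<'E'
from h import *
np.set_printoptions(precision=4,suppress=True)
c=atz('w4',330.75,105,.072);l=atz('w4',319,281,.1672+.003)
print(c,l,c-l, 'true lid at tcp -> tcp target',np.array([.4468,.1155])+(c-l)[:2])
# rim by fit of edges
for uv in [(150+235/2,105),(150+488/2,105),(330.75,39.5),(330.75,170.5)]: print(atz('w4',*uv,.072))
E
```

```text
[0.5161 0.1133 0.072 ] [0.4487 0.1145 0.1702] [ 0.0674 -0.0012 -0.0982] true lid at tcp -> tcp target [0.5142 0.1143]
[0.5124 0.1525 0.072 ]
[0.5199 0.0741 0.072 ]
[0.5532 0.1173 0.072 ]
[0.4749 0.1089 0.072 ]
```

```bash
python3 -m handwheel '[[[0,0,0],[0.035,-0.001,0],0.5],[[0,0,0],[0.032,0,0],0.5],[[0,0,0],[0,0,-0.035],0.5],[[0,0,0],[0,0,-0.035],0.5],[[0,0,0],[0,0,-0.01],0.5],[[0,0,0],[0,0,0],0.5],[[0,0,0],[0,0,0],0.5]]'; python3 -m handwheel '[[[0,0,0],[0,0,-0.003],0.5],[[0,0,0],[0,0,-0.003],0.5],[[0,0,0],[0,0,0],0.5]]'
```

```text
t: 5.4
eef_pos: [0.5147, 0.1142, 0.0898]
orientation: [-0.0, 0.999, 0.046, 0.001]
contact_force: [0.3, 0.0, -0.9]
gripper_width: 0.686
finger_force: 64.7
t: 5.7
eef_pos: [0.5142, 0.1147, 0.0826]
orientation: [-0.0, 0.999, 0.046, 0.0]
contact_force: [-0.2, -0.0, -0.8]
gripper_width: 0.687
finger_force: 64.7
```

```bash
python3 -m handwheel '[[[0,0,0],[0,0,-0.002],0.5],[[0,0,0],[0,0,-0.002],0.5],[[0,0,0],[0,0,0],0.5]]'; python3 -m handwheel '[[[0,0,0],[0,0,-0.0015],0.5],[[0,0,0],[0,0,0],0.5]]'
```

```text
t: 6.0
eef_pos: [0.5145, 0.1148, 0.081]
orientation: [0.0, 0.999, 0.046, 0.001]
contact_force: [-14.9, -3.5, 29.9]
gripper_width: 0.69
finger_force: 80.8
t: 6.2
eef_pos: [0.5147, 0.1148, 0.0808]
orientation: [-0.0, 0.999, 0.046, 0.001]
contact_force: [-24.1, -4.6, 44.8]
gripper_width: 0.687
finger_force: 89.4
```

The lid meets the far side of the mouth, pushing in −x. I'll back off, shift −x by 3 mm and try again.

```bash
python3 -m handwheel '[[[0,0,0],[0,0,0.006],0.5],[[0,0,0],[-0.003,0,0],0.5],[[0,0,0],[0,0,-0.002],0.5],[[0,0,0],[0,0,-0.002],0.5],[[0,0,0],[0,0,0],0.5]]'; python3 -m handwheel '[[[0,0,0],[0,0,-0.001],0.5],[[0,0,0],[0,0,0],0.5]]'
```

```text
t: 6.7
eef_pos: [0.5112, 0.1148, 0.081]
orientation: [-0.0, 0.999, 0.046, 0.0]
contact_force: [-17.5, -3.3, 35.0]
gripper_width: 0.691
finger_force: 83.7
t: 6.9
eef_pos: [0.5113, 0.1148, 0.0809]
orientation: [-0.0, 0.999, 0.046, 0.0]
contact_force: [-24.0, -3.5, 45.7]
gripper_width: 0.687
finger_force: 89.4
```

The contact height doesn't change with x, so the fingertips are on the rim: they were level with the lid's underside when I gripped it. I'll recentre just above and release, so the lid drops the last 4 mm into the mouth.

```bash
python3 -m handwheel '[[[0,0,0],[0.0025,-0.0005,0.004],0.5],[[0,0,0],[0,0,0],0.5],[[0,0,0],[0,0,0],0.12],[[0,0,0],[0,0,0],0.12],[[0,0,0],[0,0,0],0.12],[[0,0,0],[0,0,0.04],0.12],[[0,0,0],[-0.04,0,0.035],0.12],[[0,0,0],[-0.01,0,0],0.12]]'; python3 - <<'E'
from h import *
np.set_printoptions(precision=4,suppress=True)
im=snap('wrist','w5');s=robot.state();print(s['eef_pos'],s['contact_force'],s['gripper_width'])
cv2.imwrite('pics/w5c.png',cv2.resize(im[0:300,150:550],None,fx=2,fy=2))
E
```

```text
t: 7.7
eef_pos: [0.4657, 0.1144, 0.1589]
orientation: [-0.0, 0.999, 0.046, 0.003]
contact_force: [-0.1, -0.6, 0.2]
gripper_width: 0.879
finger_force: 0.0
[0.4648 0.1144 0.1567] [ 1.1932 -0.6255 -0.5244] 0.882144242325224
```

View pics/w5c.png

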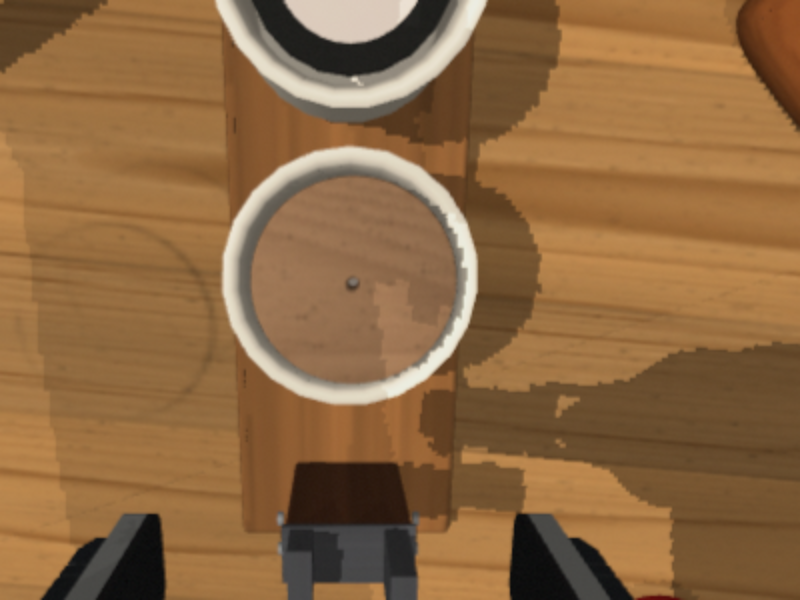

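The lid sits centred in the near mouth, spot at crop (352,282) against rim centre (350,276). Now I'll press it with shut fingers.

```bash
python3 -m handwheel '[[[0,0,0],[0.03,0,0],1],[[0,0,0],[0.018,0,0],1],[[0,0,0],[0,0,-0.02],1],[[0,0,0],[0,0,-0.02],1],[[0,0,0],[0,0,-0.015],1],[[0,0,0],[0,0,0],1],[[0,0,0],[0,0,0],1]]'; python3 -m handwheel '[[[0,0,0],[0,0,-0.004],1],[[0,0,0],[0,0,-0.003],1],[[0,0,0],[0,0,-0.002],1],[[0,0,0],[0,0,0],1]]'; python3 -m handwheel '[[[0,0,0],[0,0,-0.002],1],[[0,0,0],[0,0,-0.002],1],[[0,0,0],[0,0,0],1]]'
```

```text
t: 8.45
eef_pos: [0.514, 0.1142, 0.0996]
orientation: [0.0, 0.999, 0.046, -0.0]
contact_force: [0.0, -0.2, 0.4]
gripper_width: -0.002
finger_force: 0.0
t: 8.85
eef_pos: [0.5143, 0.1142, 0.0912]
orientation: [-0.0, 0.999, 0.046, 0.001]
contact_force: [2.0, 1.1, 1.8]
gripper_width: -0.001
finger_force: 1.1
t: 9.15
eef_pos: [0.5144, 0.1143, 0.0879]
orientation: [-0.0, 0.999, 0.046, 0.001]
contact_force: [-4.5, -0.8, 11.0]
gripper_width: 0.001
finger_force: 5.6
```

```bash
python3 -m handwheel '[[[0,0,0],[0,0,-0.001],1],[[0,0,0],[0,0,0],1]]';python3 -m handwheel '[[[0,0,0],[0,0,-0.001],1],[[0,0,0],[0,0,0],1]]'
```

```text
t: 9.35
eef_pos: [0.5145, 0.1143, 0.0878]
orientation: [-0.0, 0.999, 0.046, 0.001]
contact_force: [-9.0, -1.9, 21.2]
gripper_width: 0.0
finger_force: 10.8
t: 9.55
eef_pos: [0.5146, 0.1143, 0.0877]
orientation: [-0.0, 0.999, 0.046, 0.001]
contact_force: [-14.0, -2.9, 31.5]
gripper_width: -0.0
finger_force: 16.0
```

The lid stopped hard with its top at 74 mm, so it is fully home. Next, the far lid.

```bash
python3 -m handwheel '[[[0,0,0],[0,0,0.04],1],[[0,0,0],[0,0,0.045],0.3],[[0,0,0],[0.022,-0.04,0],0.15],[[0,0,0],[0.028,-0.04,0],0.15],[[0,0,0],[0.028,-0.04,0],0.15],[[0,0,0],[0.028,-0.04,0],0.15],[[0,0,0],[0.028,-0.04,0],0.15],[[0,0,0],[0.029,-0.036,0],0.15]]'; python3 -m handwheel '[[[0,0,0],[0,0,0],0.15],[[0,0,0],[0,0,0],0.15]]'; python3 - <<'E'
from h import *
np.set_printoptions(precision=4,suppress=True)
s=robot.state();im=snap('wrist','w6');print(s['eef_pos'],s['gripper_width'])
print(proj('w6',[.677,-.122,.012]))
g=cv2.medianBlur(cv2.cvtColor(im,cv2.COLOR_BGR2GRAY),3)
c=cv2.HoughCircles(g,cv2.HOUGH_GRADIENT,1,40,param1=80,param2=20,minRadius=25,maxRadius=70)
for x in c[0][:6]: print(x,atz('w6',x[0],x[1],.012))
cv2.imwrite('pics/w6c.png',cv2.resize(im[60:400,130:510],None,fx=1.7,fy=1.7))
E
```

```text
t: 10.35
eef_pos: [0.6778, -0.124, 0.1696]
orientation: [0.0, 0.999, 0.046, -0.0]
contact_force: [0.1, 0.7, 1.0]
gripper_width: 0.855
finger_force: 0.0
t: 10.55
eef_pos: [0.677, -0.1225, 0.1689]
orientation: [-0.0, 0.999, 0.045, -0.001]
contact_force: [-0.8, -0.4, -0.1]
gripper_width: 0.848
finger_force: 0.0
[ 0.677  -0.1225  0.1689] 0.8482917627045662
[315.638  187.7199]
[513.5 208.5  38.8] [ 0.6742 -0.2949  0.012 ]
[69.5 43.5 56.9] [0.7724 0.0741 0.012 ]
[141.5  60.5  41. ] [0.7653 0.0204 0.012 ]
[360.5  57.5  54. ] [ 0.7828 -0.1471  0.012 ]
[185.5 282.5  52.6] [ 0.5754 -0.0096  0.012 ]
[302.5  60.5  52.7] [ 0.7766 -0.1029  0.012 ]
```

```bash
python3 - <<'E'
from h import *
np.set_printoptions(precision=4,suppress=True)
im=np.load('pics/w6.npz')['im']; sub=im[110:270,240:400]
for n,ch in [('S',cv2.cvtColor(sub,cv2.COLOR_BGR2HSV)[:,:,1]),('b',cv2.cvtColor(sub,cv2.COLOR_BGR2LAB)[:,:,2]),('g',sub[:,:,1])]:
    c=cv2.HoughCircles(cv2.medianBlur(ch,5),cv2.HOUGH_GRADIENT,1,10,param1=60,param2=10,minRadius=32,maxRadius=46)
    if c is not None:
        for x in c[0][:2]: print(n,x+[240,110,0],atz('w6',x[0]+240,x[1]+110,.012))
E
```

```text
S [318.5 184.5  34.9] [ 0.68   -0.1242  0.012 ]
b [319.5 182.5  37.1] [ 0.6819 -0.1249  0.012 ]
g [319.5 188.5  36.4] [ 0.6766 -0.1253  0.012 ]
g [319.5 176.5  36.9] [ 0.687  -0.1244  0.012 ]
```

View pics/w6c.png

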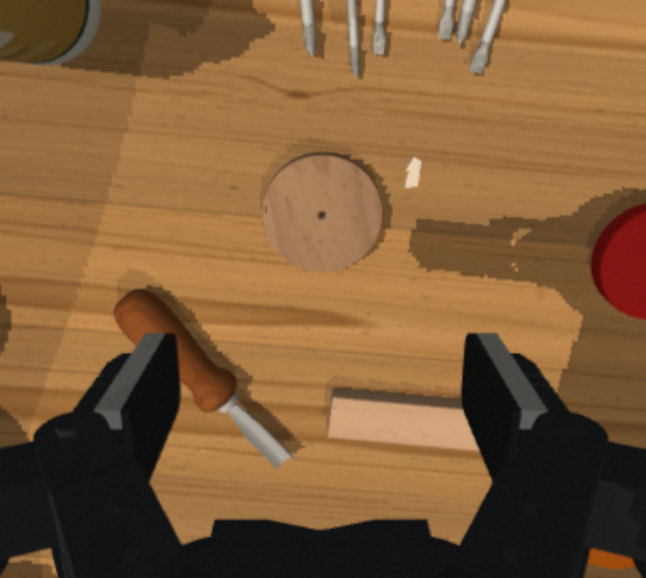

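The lid spot is at crop (321,215), giving about (0.678, −0.124), and the fingers will clear the gouge. This time I'll grip about 3 mm higher.

```bash
python3 -m handwheel '[[[0,0,0],[0,-0.0015,-0.04],0.15],[[0,0,0],[0,0,-0.04],0.15],[[0,0,0],[0,0,-0.04],0.15],[[0,0,0],[0,0,-0.025],0.15],[[0,0,0],[0,0,0],0.15],[[0,0,0],[0,0,0],0.15]]'; python3 -c "
from workcell import robot
s=robot.state();print(s['eef_pos'],s['contact_force'])"
```

```text
t: 11.2
eef_pos: [0.6771, -0.1225, 0.026]
orientation: [0.0, 0.999, 0.046, 0.0]
contact_force: [0.3, 0.1, 1.4]
gripper_width: 0.855
finger_force: 0.0
[ 0.67707728 -0.12254355  0.02600616] [0.2998018  0.12591393 1.40148295]
```

```bash
python3 -m handwheel '[[[0,0,0],[0,-0.0015,-0.005],0.15],[[0,0,0],[0,0,-0.005],0.15],[[0,0,0],[0,0,-0.003],0.15],[[0,0,0],[0,0,0],0.15],[[0,0,0],[0,0,0],0.4],[[0,0,0],[0,0,0],0.5],[[0,0,0],[0,0,0],0.5],[[0,0,0],[0,0,0],0.5]]'
```

```text
t: 12.0
eef_pos: [0.6775, -0.1249, 0.0127]
orientation: [0.0, 0.999, 0.046, 0.001]
contact_force: [-1.1, -0.2, 5.9]
gripper_width: 0.67
finger_force: 64.2
```

```bash
python3 -m handwheel '[[[0,0,0],[0,0,0.02],0.5],[[0,0,0],[0,0,0.045],0.5],[[0,0,0],[0,0,0.045],0.5],[[0,0,0],[-0.02,0,0.04],0.5],[[0,0,0],[-0.03,0.035,0],0.5],[[0,0,0],[-0.02,0.045,0],0.5],[[0,0,0],[-0.005,0.045,0],0.5],[[0,0,0],[0,0.045,0],0.5]]'; python3 -m handwheel '[[[0,0,0],[0,0.045,0],0.5],[[0,0,0],[0,0.033,0],0.5],[[0,0,0],[0,0,0],0.5],[[0,0,0],[0,0,0],0.5]]'
python3 - <<'E'
from h import *
np.set_printoptions(precision=4,suppress=True)
s=robot.state();im=snap('wrist','w7');print(s['eef_pos'],s['gripper_width'],s['contact_force'])
print(proj('w7',[.603,.1228,.072]),proj('w7',[.703,.134,.1]))
E
```

```text
t: 12.8
eef_pos: [0.6011, 0.0465, 0.1624]
orientation: [-0.0, 0.999, 0.046, 0.001]
contact_force: [1.2, -1.1, -0.6]
gripper_width: 0.663
finger_force: 63.8
t: 13.2
eef_pos: [0.6019, 0.1236, 0.1617]
orientation: [0.0, 0.999, 0.047, -0.0]
contact_force: [-0.2, -1.1, -0.9]
gripper_width: 0.663
finger_force: 63.8
[0.6019 0.1236 0.1617] 0.6626721247846398 [-0.1925 -1.0947 -0.9471]
[317.0216 211.3778] [313.2164  39.0328]
```

```bash
python3 -m handwheel '[[[0,0,0],[0.001,-0.001,-0.03],0.5],[[0,0,0],[0,0,-0.03],0.5],[[0,0,0],[0,0,-0.01],0.5],[[0,0,0],[0,0,-0.004],0.5],[[0,0,0],[0,0,-0.003],0.5],[[0,0,0],[0,0,0],0.5]]'; python3 -m handwheel '[[[0,0,0],[0,0,-0.001],0.5],[[0,0,0],[0,0,-0.0015],0.5],[[0,0,0],[0,0,0],0.5]]'
```

```text
t: 13.85
eef_pos: [0.6035, 0.122, 0.0857]
orientation: [-0.0, 0.999, 0.046, 0.001]
contact_force: [0.0, 0.2, 0.8]
gripper_width: 0.661
finger_force: 63.8
t: 14.15
eef_pos: [0.6031, 0.1223, 0.0824]
orientation: [-0.0, 0.999, 0.046, 0.0]
contact_force: [-0.2, -0.1, 0.3]
gripper_width: 0.667
finger_force: 63.8
```

The lid is inside the mouth without touching. I'll release it and press.

```bash
python3 -m handwheel '[[[0,0,0],[0,0,0],0.12],[[0,0,0],[0,0,0],0.12],[[0,0,0],[0,0,0],0.12],[[0,0,0],[0,0,0.035],0.12],[[0,0,0],[0,0,0],0.9],[[0,0,0],[0,0,0],1],[[0,0,0],[0,0,0],1],[[0,0,0],[0,0,-0.018],1]]'; python3 -m handwheel '[[[0,0,0],[0,0,-0.003],1],[[0,0,0],[0,0,0],1]]'; python3 -m handwheel '[[[0,0,0],[0,0,-0.003],1],[[0,0,0],[0,0,-0.002],1],[[0,0,0],[0,0,-0.002],1],[[0,0,0],[0,0,0],1]]'
```

```text
t: 14.95
eef_pos: [0.6037, 0.1223, 0.1001]
orientation: [-0.0, 0.999, 0.046, 0.001]
contact_force: [0.5, -0.3, -0.1]
gripper_width: 0.2
finger_force: 0.0
t: 15.15
eef_pos: [0.6023, 0.1221, 0.0944]
orientation: [0.0, 0.999, 0.046, -0.001]
contact_force: [-0.1, 0.5, -0.2]
gripper_width: -0.0
finger_force: 0.0
t: 15.55
eef_pos: [0.6031, 0.1222, 0.0895]
orientation: [-0.0, 0.999, 0.046, 0.0]
contact_force: [-0.4, 0.5, 2.6]
gripper_width: 0.001
finger_force: 1.2
```

```bash
python3 -m handwheel '[[[0,0,0],[0,0,-0.002],1],[[0,0,0],[0,0,0],1]]';python3 -m handwheel '[[[0,0,0],[0,0,-0.001],1],[[0,0,0],[0,0,0],1]]';python3 -m handwheel '[[[0,0,0],[0,0,-0.001],1],[[0,0,0],[0,0,0],1]]'
```

```text
t: 15.75
eef_pos: [0.6032, 0.1222, 0.0876]
orientation: [-0.0, 0.999, 0.046, 0.0]
contact_force: [-1.4, -0.5, 2.8]
gripper_width: 0.004
finger_force: 1.7
t: 15.95
eef_pos: [0.6033, 0.1222, 0.0875]
orientation: [-0.0, 0.999, 0.046, 0.0]
contact_force: [-6.2, -1.4, 13.6]
gripper_width: 0.003
finger_force: 6.2
t: 16.15
eef_pos: [0.6033, 0.1222, 0.0873]
orientation: [-0.0, 0.999, 0.046, 0.001]
contact_force: [-10.3, -2.7, 21.8]
gripper_width: 0.001
finger_force: 10.7
```

Both lids are home. Next, the bar: I'll rise, work out the bar angle and the catch position, and move over the knob.

```bash
python3 -m handwheel '[[[0,0,0],[0,0,-0.001],1],[[0,0,0],[0,0,0],1],[[0,0,0],[0,0,0.045],1],[[0,0,0],[0,0,0.045],1],[[0,0,0],[0,0,0.045],0.8]]'; python3 - <<'E'
from h import *
np.set_printoptions(precision=4,suppress=True)
f=lambda u,v,z:atz('t0',180+u/3.6,110+v/3.5,z)
e=f(58,288,.09);p=f(385,70,.091);k=f(93,250,.123)
print(e,p,k); d=(p-e); print('bar yaw',np.degrees(np.arctan2(d[1],d[0])))
P=np.array([.703,.1319]); v=P-k[:2]; print('pivot-knob',np.linalg.norm(v),np.degrees(np.arctan2(v[1],v[0])))
c1=atz('w5',150+313/2,265,.092);c2=atz('w5',150+385/2,265,.108);print('notch',c1,c2)
r=np.radians(5.3);print('notch pred',P-.282*np.array([np.cos(r),np.sin(r)]),'knob0',P-.245*np.array([np.cos(r),np.sin(r)]))
s=robot.state();print(s['eef_pos'],s['joint_positions'])
E
```

```text
t: 16.65
eef_pos: [0.6027, 0.1221, 0.2208]
orientation: [0.0, 0.999, 0.046, -0.0]
contact_force: [0.0, 0.2, 0.3]
gripper_width: 0.155
finger_force: 0.0
[0.5415 0.3662 0.09  ] [0.7051 0.1277 0.091 ] [0.5652 0.333  0.123 ]
bar yaw -55.55809265662407
pivot-knob 0.24377644486199482 -55.588145835901415
notch [0.4389 0.1176 0.092 ] [0.4489 0.0972 0.108 ]
notch pred [0.4222 0.1059] knob0 [0.459  0.1093]
[0.6027 0.1221 0.2208] [ 0.1585 -0.0064  1.6085 -0.      1.5396  1.6374]
```

The bar yaw is about −55.6°. A −61° turn would run the last joint to its limit, so I'll turn +119°, which gives the same grasp line, on the way to the knob.

```bash
python3 -m handwheel '[[[0,0,8.5],[-0.0028,0.0151,0],0.5],[[0,0,8.5],[-0.0028,0.0151,0],0.5],[[0,0,8.5],[-0.0028,0.0151,0],0.5],[[0,0,8.5],[-0.0028,0.0151,0],0.5],[[0,0,8.5],[-0.0028,0.0151,0],0.5],[[0,0,8.5],[-0.0028,0.0151,0],0.5],[[0,0,8.5],[-0.0028,0.0151,0],0.5],[[0,0,8.5],[-0.0028,0.0151,0],0.5]]'; python3 -m handwheel '[[[0,0,8.5],[-0.0028,0.0151,0],0.5],[[0,0,8.5],[-0.0028,0.0151,0],0.5],[[0,0,8.5],[-0.0028,0.0151,0],0.5],[[0,0,8.5],[-0.0028,0.0151,0],0.5],[[0,0,8.5],[-0.0028,0.0151,0],0.5],[[0,0,8.5],[-0.0018,0.0151,0],0.5],[[0,0,0],[0,0,0],0.5]]'; python3 - <<'E'
from h import *
np.set_printoptions(precision=4,suppress=True)
from scipy.spatial.transform import Rotation as R
s=robot.state();im=snap('wrist','w8');q=s['orientation'];y=R.from_quat([q[1],q[2],q[3],q[0]]).as_matrix()
print(s['eef_pos'],s['joint_positions'],'line',np.degrees(np.arctan2(y[1,1],y[0,1])),'z',y[:,2])
print(proj('w8',[.5645,.3335,.123]))
cv2.imwrite('pics/w8c.png',cv2.resize(im,(800,500)))
E
```

```text
t: 17.45
eef_pos: [0.5805, 0.2436, 0.2191]
orientation: [-0.0, 0.801, 0.599, 0.0]
contact_force: [-0.7, -1.0, -0.8]
gripper_width: 0.499
finger_force: 0.0
t: 18.15
eef_pos: [0.5645, 0.3349, 0.2189]
orientation: [-0.0, 0.465, 0.885, -0.0]
contact_force: [0.0, -0.0, 0.1]
gripper_width: 0.499
finger_force: 0.0
[0.5645 0.3349 0.2189] [ 0.4965  0.0838  1.5188  0.0003  1.5392 -0.1065] line 34.548727163519914 z [-0.0004  0.0002 -1.    ]
[318.8803 210.563 ]
```

View pics/w8c.png

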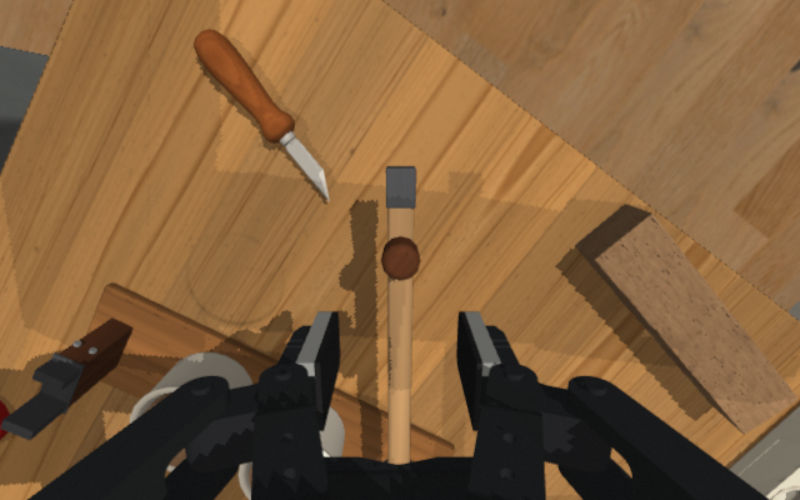

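The knob top is centred at (401,258) in the 800-px image, with the bar vertical in view, so the jaw line is square to it.

```bash
python3 - <<'E'
from h import *
np.set_printoptions(precision=4,suppress=True)
k=atz('w8',320.8,206.4,.123); print(k,tri(('w8',320.8,206.4),('t0',180+93/3.6,110+250/3.5)))
e=atz('w8',401/1.25,185/1.25,.09);m=atz('w8',400/1.25,400/1.25,.091);d=m-e
print(e,m,np.degrees(np.arctan2(d[1],d[0])))
E
```

```text
[0.5639 0.3367 0.123 ] [0.5658 0.3348 0.1154]
[0.544  0.3658 0.09  ] [0.6279 0.2435 0.091 ] -55.543462209207306
```

```bash
python3 -m handwheel '[[[0,0,0],[0,0.0005,-0.04],0.5],[[0,0,0],[0,0,-0.04],0.5],[[0,0,0],[0,0,-0.02],0.5],[[0,0,0],[0,0,-0.011],0.5],[[0,0,0],[0,0,0],0.5],[[0,0,0],[0,0,0],0.8],[[0,0,0],[0,0,0],0.9],[[0,0,0],[0,0,0],0.9]]'; python3 -m handwheel '[[[0,0,0],[0,0,0],0.9]]'; python3 -c "
from workcell import robot
s=robot.state();print(s['contact_force'],s['ft_torque'],s['finger_force'])"
```

```text
t: 19.0
eef_pos: [0.5653, 0.3342, 0.1096]
orientation: [0.001, 0.468, 0.884, 0.001]
contact_force: [0.9, -0.5, 0.5]
gripper_width: 0.232
finger_force: 58.6
t: 19.1
eef_pos: [0.5651, 0.3342, 0.1091]
orientation: [0.0, 0.468, 0.884, 0.0]
contact_force: [1.0, -1.2, 0.2]
gripper_width: 0.225
finger_force: 58.6
[ 0.97858938 -1.16715833  0.16735236] [-0.09924453 -0.12123852  0.0255247 ] 58.63532653078437
```

```bash
python3 -m handwheel '[[[0,0,0],[0.0004,-0.0006,0.0055],0.9],[[0,0,0],[0.0005,-0.0006,0.0055],0.9],[[0,0,0],[0.0005,-0.0007,0.0055],0.9],[[0,0,0],[0.0005,-0.0007,0.0055],0.9],[[0,0,0],[0,0,0],0.9],[[0,0,0],[0,0,0],0.9]]'; python3 - <<'E'
from h import *
np.set_printoptions(precision=4,suppress=True)
P=np.array([.703,.1319]);s=robot.state();print(s['eef_pos'],s['contact_force'])
v=s['eef_pos'][:2]-P;a=np.degrees(np.arctan2(-v[1],-v[0]));r=np.hypot(*v);print(r,a)
A=np.radians(np.linspace(a,5.3,17));X=P-r*np.c_[np.cos(A),np.sin(A)];print((5.3-a)/16);print(np.diff(X,axis=0).round(4).tolist(),X[-1])
E
```

```text
t: 19.7
eef_pos: [0.5668, 0.3313, 0.1302]
orientation: [0.0, 0.468, 0.884, -0.0]
contact_force: [2.3, -2.3, -3.4]
gripper_width: 0.227
finger_force: 58.7
[0.5668 0.3313 0.1302] [ 2.2763 -2.2796 -3.4404]
0.24148384415955737 -55.67051181532396
3.8106569884577475
[[-0.013, -0.0095], [-0.0123, -0.0103], [-0.0116, -0.0111], [-0.0108, -0.0119], [-0.01, -0.0126], [-0.0091, -0.0132], [-0.0082, -0.0138], [-0.0073, -0.0143], [-0.0063, -0.0148], [-0.0054, -0.0151], [-0.0043, -0.0155], [-0.0033, -0.0157], [-0.0022, -0.0159], [-0.0012, -0.016], [-0.0001, -0.0161], [0.001, -0.016]] [0.4625 0.1096]
```

```bash
python3 -m handwheel '[[[0,0,3.8],[-0.013,-0.0095,0],0.9],[[0,0,3.8],[-0.0123,-0.0103,0],0.9],[[0,0,3.8],[-0.0116,-0.0111,0],0.9],[[0,0,3.8],[-0.0108,-0.0119,0],0.9],[[0,0,3.8],[-0.01,-0.0126,0],0.9],[[0,0,3.8],[-0.0091,-0.0132,0],0.9],[[0,0,3.8],[-0.0082,-0.0138,0],0.9],[[0,0,3.8],[-0.0073,-0.0143,0],0.9]]'; python3 -m handwheel '[[[0,0,3.8],[-0.0063,-0.0148,0],0.9],[[0,0,3.8],[-0.0054,-0.0151,0],0.9],[[0,0,3.8],[-0.0043,-0.0155,0],0.9],[[0,0,3.8],[-0.0033,-0.0157,0],0.9],[[0,0,3.8],[-0.0022,-0.0159,0],0.9],[[0,0,0],[0,0,0],0.9]]'
```

```text
t: 20.5
eef_pos: [0.4846, 0.234, 0.1301]
orientation: [0.001, 0.218, 0.976, -0.0]
contact_force: [12.5, -5.1, -4.6]
gripper_width: 0.228
finger_force: 58.7
t: 21.1
eef_pos: [0.4636, 0.1566, 0.1305]
orientation: [0.001, 0.055, 0.999, 0.0]
contact_force: [9.7, -0.5, -5.2]
gripper_width: 0.229
finger_force: 58.9
```

```bash
python3 -m handwheel '[[[0,0,3.8],[-0.0008,-0.016,0],0.9],[[0,0,3.8],[0.0004,-0.016,0],0.9],[[0,0,3.8],[0.0012,-0.015,0],0.9],[[0,0,0],[0,0,0],0.9],[[0,0,0],[0,0,0],0.9]]'; python3 - <<'E'
from h import *
np.set_printoptions(precision=4,suppress=True)
s=robot.state();print(s['eef_pos'],s['contact_force'],s['ft_torque']);snap('wrist','w9');snap('top','t9')
E
```

```text
t: 21.6
eef_pos: [0.4635, 0.1109, 0.1301]
orientation: [-0.0, -0.043, 0.999, 0.0]
contact_force: [-0.9, -0.2, -1.7]
gripper_width: 0.23
finger_force: 59.2
[0.4635 0.1109 0.1301] [-0.8807 -0.2167 -1.6557] [-0.0414  0.3694 -0.0864]
```

I'll probe gently for the tall cheek in order to centre on the notch.

```bash
python3 -m handwheel '[[[0,0,0],[0,-0.0015,-0.004],0.9],[[0,0,0],[0,0,0],0.9]]'; for i in 1; do python3 -m handwheel '[[[0,0,0],[0,-0.0015,0],0.9],[[0,0,0],[0,0,0],0.9]]';  python3 -m handwheel '[[[0,0,0],[0,-0.0015,0],0.9],[[0,0,0],[0,0,0],0.9]]'; done
```

```text
t: 21.9
eef_pos: [0.4629, 0.1097, 0.1254]
orientation: [-0.001, -0.044, 0.999, -0.0]
contact_force: [-6.4, -0.8, 0.5]
gripper_width: 0.231
finger_force: 59.3
t: 22.1
eef_pos: [0.4631, 0.1083, 0.1258]
orientation: [-0.001, -0.044, 0.999, 0.0]
contact_force: [-5.1, -0.1, -0.4]
gripper_width: 0.23
finger_force: 59.4
t: 22.3
eef_pos: [0.4632, 0.107, 0.1259]
orientation: [-0.001, -0.044, 0.999, 0.0]
contact_force: [-6.3, 3.8, -1.0]
gripper_width: 0.228
finger_force: 59.4
```

Contact came at y≈0.107, so the notch centre is at about 0.1105. I'll back off and lower.

```bash
python3 -m handwheel '[[[0,0,0],[0,0.0035,0],0.9],[[0,0,0],[-0.0005,0,-0.004],0.9],[[0,0,0],[-0.0006,0,-0.004],0.9],[[0,0,0],[-0.0006,0,-0.004],0.9],[[0,0,0],[0,0,0],0.9]]'; python3 -m handwheel '[[[0,0,0],[-0.0006,0,-0.003],0.9],[[0,0,0],[0,0,-0.0015],0.9],[[0,0,0],[0,0,0],0.9]]'
```

```text
t: 22.8
eef_pos: [0.4611, 0.1101, 0.1134]
orientation: [-0.001, -0.044, 0.999, -0.0]
contact_force: [-9.6, -1.1, 0.9]
gripper_width: 0.229
finger_force: 59.6
t: 23.1
eef_pos: [0.4606, 0.1101, 0.1094]
orientation: [-0.001, -0.044, 0.999, -0.0]
contact_force: [-11.7, -1.4, 4.0]
gripper_width: 0.227
finger_force: 59.8
```

The bar is down at its rest height. I'll release and withdraw.

```bash
python3 -m handwheel '[[[0,0,0],[0,0,0],0.5],[[0,0,0],[0,0,0],0.5],[[0,0,0],[0,0,0],0.5],[[0,0,0],[0,0,0.03],0.5],[[0,0,0],[0,0,0.045],0.5],[[0,0,0],[0,0,0.045],0.5],[[0,0,0],[0,0,0],0.5],[[0,0,0],[0,0,0],0.5]]'; python3 - <<'E'
from h import *
np.set_printoptions(precision=4,suppress=True)
s=robot.state();print(s['eef_pos'],s['contact_force'],s['joint_positions'][5]);im=snap('wrist','w10')
from scipy.ndimage import label
P=np.array([.703,.1319]);r=np.radians(5.3)
# dark red-brown knob blob
hsv=cv2.cvtColor(im,cv2.COLOR_BGR2HSV);m=((hsv[:,:,0]<13)&(hsv[:,:,1]>110)&(hsv[:,:,2]<130)).astype(np.uint8)
n,_,st,ce=cv2.connectedComponentsWithStats(m)
for i in range(1,n):
    if 200<st[i,4]<6000: print(st[i],ce[i],[atz('w10',*ce[i],z).round(4) for z in (.123,)])
print('expected knob px down',proj('w10',[.459,.1095,.123]))
E
```

```text
t: 23.9
eef_pos: [0.4618, 0.1099, 0.2307]
orientation: [0.001, -0.044, 0.999, 0.0]
contact_force: [0.5, 0.4, -1.0]
gripper_width: 0.498
finger_force: 0.0
[0.4618 0.1099 0.2307] [ 0.4902  0.3515 -1.0173] -1.479257756152869
[163   7  32  63 219] [186.2557  45.589 ] [array([0.3642, 0.0162, 0.123 ])]
[ 528  105   66   85 1267] [557.659 144.839] [array([0.4041, 0.2667, 0.123 ])]
[305 182  29  33 733] [318.6098 198.0982] [array([0.4562, 0.108 , 0.123 ])]
[135 247  61  58 768] [166.8932 273.2266] [array([ 0.5259, -0.0019,  0.123 ])]
expected knob px down [320.291  202.0808]
```

```bash
python3 -c "
from workcell import robot
print(robot.job_done())"
```

```text
the job is handed in; nothing more can be done
None
```

I pressed both lids fully home and lowered the keeper bar into its catch, then handed the job in at about 24 s; the bar's final seat was judged from grip height and an image measurement, not from a viewed picture.

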